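# Set the engraver's focus stop on a pen box and lock the head

## Task

The laser engraver's head is clamped too high for the walnut pen box lying on its bed. Swing the red clamp lever open, lower the head by its black handle until the steel stop pin under it rests gently on the lid (press lightly, the lid dents at about 15 N), then swing the lever fully back to lock the head there with the pin still touching. Do not shift the pen box, leave the other things on the desk alone, and let go of everything.

Things in the scene. Friction and masses are not known exactly. Their poses are not given: they have to be found in the camera images.
- machine: desktop laser engraver, fixed. Origin: centre of the underside of its white base (200 mm along its x, 260 mm along its y, top 22 mm over the desk); z up. A square 30 mm column, axis 95 mm to +y of the origin, reaches 300 mm over the desk; the head hangs from a sleeve round it, to its -y side. Its x points away from the robot, turned up to 20 degrees either way
- head: sliding head: grey laser module 66 x 80 x 90 mm and white sleeve, 0.5 to 0.8 kg. Origin: on the module's underside, on the axis of the 8 mm steel stop pin that points down from there by 22 to 40 mm (as set for the lens fitted; not measured). Axes as the machine's. Origin starts 147 to 182 mm over the desk. Clamp open: stiff dry slide, stays where left, 2 to 6 N to push down. Clamped: fixed
- handle (a point): middle of the black handle on top of the head: round bar 12 mm thick, 60 mm long along the machine's y, its axis 30 mm above the module top and 120 mm above the head's origin, 24 mm free under it; grip it from above, fingers closing along the machine's x, or push it down
- clamp_pivot (a point): top of the upright pivot of the red clamp lever, beside the column on the machine's -x side; it rides on the head, 97 mm above the head's origin, level with the lever's upper face
- clamp_peg (a point): centre of the top of the upright black peg (16 mm thick, 34 mm tall above the lever's upper face) at the end of the red lever, 80 mm from the pivot, 131 mm above the head's origin; the lever swings level about the upright pivot. Grip the peg from above or push it sideways
- clamp (a joint): angle of the clamp lever, rad: 0 fully open, lever pointing to the machine's -x; 1.5 fully locked, lever pointing to the machine's +y (locking turns it clockwise seen from above). From about 0.8 rad the cam jams on the column and the peg takes about 5 to 10 N; it stays where it is left. Starts locked, at 1.28 to 1.45
- pen_box: the part: dark walnut pen box with a brass clasp, 170 x 50 x 28 mm, loose (0.15 to 0.31 kg), lying flat on a plywood board on the machine's bed, under the stop pin, its length along the machine's x. Origin: centre of its underside; the lid's top is 28 mm above it, 68 to 80 mm above the desk
- pen: bystander: blue pen 137 mm long, loose, on the machine's base, near the edge to -y
- spare_box: bystander: blue pen box 170 x 50 x 26 mm, loose on the desk beside the machine's base, to its -y
- pen_cup: bystander: blue pen cup with pens, 76 mm wide, 165 mm tall, loose, to the robot's left; origin under its centre
- tin: bystander: round green tin 138 mm wide, 65 mm tall, loose, far left; origin under its centre
- stapler: bystander: red and black stapler 130 mm long, loose, to the right
- ink: bystander: amber ink jar 40 mm wide, 70 mm tall, loose, to the right
- basket: bystander: open red basket 180 x 130 x 60 mm, loose, to the left
Not all that is in view belongs to the job. Leave any orange or turquoise look-alike of the pen_box alone.

How it is judged (in metres and radians):
On the way, in this order (a step that is already met when the one before it is completed fails the run):
1. the clamp lever is swung open (joint below 0.6 rad) (value of joint clamp below 0.6 rad), for 0.1 s.
2. with the clamp open, the stop pin is brought to rest on the box lid (more than 0.5 N) (contact force between head and pen_box above 0.5 N and value of joint clamp below 0.7 rad), for 0.3 s.
3. the clamp lever is swung back to locked (joint above 1.2 rad) with the pin still on the lid (value of joint clamp above 1.2 rad and contact force between head and pen_box above 0.3 N), for 0.2 s.
At the end, for the whole second after the job is handed in: The clamp lever is locked (clamp above 1.2 rad), the stop pin still touches the pen box lid (more than 0.3 N), the head is at rest, and the pen box lies flat within 8 mm of where it was (all of step 3 and linear speed of head below 0.005 m/s and distance of pen_box from where it was at the start of the episode below 0.008 m and angle between pen_box's own z axis and vertical below 0.05 rad).
It fails at once if the stop pin presses on the pen box with more than 15 N (contact force between head and pen_box above 15 N).
It fails at once if the pen box is shifted by more than 8 mm (distance of pen_box from where it was at the start of the episode above 0.008 m).
It fails at once if another thing is moved by more than 25 mm (distance of any of pen, spare_box, pen_cup, tin, stapler, ink, basket from where it was at the start of the episode above 0.025 m).
It also fails if it takes over 72 s, if anything falls off the work surface, if the arm or the gripper's body presses on something with over 40 N, if the wrist force passes 120 N, or if a joint passes its speed limit or range.

## Robot

A 6-joint arm with a two-finger parallel gripper is mounted at the origin on the work surface. World frame = base frame: x ahead of the robot, y to its left, z up, the work surface at z = 0. Lengths are in m, angles in degrees, forces in N, time in s.
With the tool pointing down it reaches from about 0.425 to 0.95 m from the base axis. Payload 14.7 kg.
Tool frame: the origin (TCP) lies midway between the tips of the shut fingers; the grasp point (between the pads) lies 19 mm behind it (r.hold_point_z is the distance from the TCP to the grasp point, in m); z points along the fingers, y is the direction in which the jaws open and shut (so a half turn about z gives the same grasp; the last joint's range is limited). The gripper opens to 85 mm and grips with 20 to 120 N. Pads are 22 mm wide; open, the fingers measure 114 mm over their backs; the gripper's body (76 mm by 85 mm) begins 54 mm behind the grasp point. The pads swing forward as they close: fully open they stand 13 mm farther back than shut.
Start: joints at [69.924, 27.513, 91.461, -0, 61.026, -2.67], TCP at [0.194, 0.62, 0.231] pointing down, gripper open.
Joint ranges: [-157.49, 157.49], [-46.99, 117.5], [13.45, 153.17], [-89.5, 269.5], [5.16, 153.95], [-167.48, 167.48]. Speed limits (degrees/s): [108.29, 108.29, 136.94, 172.46, 172.46, 172.46].

## Interface

Orientations are given as a 3x3 rotation matrix whose columns are the frame's x, y, z axes.
In Python, from workcell import state, get_image, camera_params, finish_job, r gives the robot as it stands.
- The arm moves only by the tool apply_moves, never from a script. Its argument "targets" is a list of rows, each an object with "travel": the shift along the world's x, y, z in units of 25 mm (1.0 is 25 mm), a list of three; "angular": the turn, a rotation vector about the world's x, y, z in units of 5 degrees (1.0 is 5 degrees), a list of three. In form: [{"travel": [dx, dy, dz], "angular": [rx, ry, rz]}, ...]. A call has 1 to 20 rows; each row shifts and turns the pose as measured when the row begins; what a row does not reach is not made up. A row lasts 1/12 s, in which the tool goes at most 41.7 mm and 7.16 degrees, less where a joint would pass 70% of its speed; a pose out of reach is approached as far as the arm can. A call with a number of a shift or a turn outside -1 to 1 is refused whole. A call with a gripper value outside its range is refused whole. "hand" is the opening, from 0 (shut) to 1 (fully open), set as the call begins (left out, the last holds). The fingers move at their own pace and stop on an object; the grip force is fixed at half the most. Time passes only in rows, so rows that do not move let the fingers close. It gives the time, the measured TCP pose, the force and the opening at its end, in the units of the state.
- state(): the state, without advancing time (a new reading comes with each control period).
- get_image(name): name is "scene" or "top" or "wrist"; returns the picture (384x512x3 uint8, blue, green, red); there is no depth.
- camera_params(name): a dict with "fov_y" (degrees; the focal length in pixels is half the picture's height over the tangent of half this angle, whatever the lens; pixels are square), "cx", "cy" (the principal point, pixels), "dist_coeffs" ([k1, k2, p1, p2, k3] as OpenCV has them; the pictures are not rectified), "origin" and "rotation" of the camera in the world; the wrist camera has in their place "mount" (4x4, takes a point from camera to tool coordinates, whose origin is the TCP and whose axes are the flange's). Camera axes: x right, y down, z forward; pixel columns grow to the right and rows downward; lengths in m; the calibration is good to about 2 mm. A picture is of the moment at which its call begins: read the wrist's pose just before it. camera_params takes no time and is no camera call.
- finish_job(): hands the job in, once; it reports no verdict.
The state is a dict: "t": time; "joint_pos": joint angles; "qd": joint speeds; "tau": joint torques, N m; "ee_pos": TCP position; "tool_rot": TCP orientation; "force": force on the tool from outside, world axes, zero at the start; "moment": the same for the moment, N m; "grip_width": finger opening in m.
Only numpy, scipy, OpenCV 4.12 (cv2) and the standard library are available. Lean on these libraries where they do the work, as an engineer would, in place of code of your own. Each camera call takes 0.05 s, during which the arm holds its last target. There are 200 camera calls.

## Working session

There is one attempt and no reset: what is moved stays moved. The work goes in short steps, Python scripts to look and compute and a tool call to move; the robot and the scene stay as the last step left them, time stands still between calls to the robot, and variables do not carry over. Pictures are saved under pics/ and viewed, on a budget of 10 in all, crops included, one or two more only if the job needs it, and the job is handed in when it is done.

Besides the shell and the picture viewer there is one more tool, called after ">>>" in YAML: its name, and indented under it one key for each argument. apply_moves: Moves the arm, as the interface text tells. Its arguments: {"type":"object","properties":{"targets":{"type":"array"},"hand":{"type":"number"}},"required":["targets"]}

```bash
ls; mkdir -p pics; python3 - <<'E'
from workcell import state,get_image,camera_params,r
import cv2,numpy as np
for n in("scene","top"):
    cv2.imwrite(f"pics/{n}0.png",get_image(n)); print(n,camera_params(n))
print(camera_params("wrist")); print(state()); print(r.hold_point_z)
E
```

```text
pics
scene {'fov_y': 51.256055063537545, 'cx': 248.0788128643967, 'cy': 196.7299150852754, 'dist_coeffs': array([-0.09838015,  0.        ,  0.        ,  0.        ,  0.        ]), 'origin': array([ 1.02229218, -0.34266273,  1.1181592 ]), 'rotation': array([[ 0.53014368,  0.72158543, -0.44526638],
       [ 0.84785203, -0.45715688,  0.26861596],
       [-0.00972723, -0.51992506, -0.85415649]])}
top {'fov_y': 46.656736034109436, 'cx': 257.9895583035452, 'cy': 184.58706005899674, 'dist_coeffs': array([-0.0095586,  0.       ,  0.       ,  0.       ,  0.       ]), 'origin': array([ 0.45109407, -0.03201687,  1.76627937]), 'rotation': array([[-0.01453351, -0.99827463,  0.05689055],
       [-0.9998914 ,  0.01437102, -0.0032642 ],
       [ 0.00244099, -0.05693181, -0.99837509]])}
{'fov_y': 61.33859378359966, 'cx': 258.55658746864066, 'cy': 189.86806793589747, 'dist_coeffs': array([0.01140396, 0.        , 0.        , 0.        , 0.        ]), 'mount': array([[ 6.70312511e-04, -9.62716908e-01, -2.70510086e-01,
         6.91552575e-02],
       [ 9.99999350e-01,  8.94856691e-04, -7.06744779e-04,
 
[... 266 characters left out ...]
4911457e+01, -1.22247094e-03,
        6.10270687e+01, -2.66893151e+00]), 'qd': array([-0.11439507, -0.16226156, -0.14357236,  0.03992792, -0.06249786,
        0.02258705]), 'tau': array([ 9.23843218e-04, -9.52251291e+01, -4.31038821e+01, -2.33971632e-04,
        5.42171183e-03,  6.29041915e-05]), 'ee_pos': array([0.19427934, 0.61988297, 0.23073303]), 'tool_rot': array([[-9.54214498e-01,  2.99122980e-01, -3.67138043e-04],
       [ 2.99123203e-01,  9.54213911e-01, -1.05901990e-03],
       [ 3.35510407e-05, -1.12035165e-03, -9.99999372e-01]]), 'force': array([ 0.25127034,  0.85088036, -0.37347935]), 'moment': array([0.00822559, 0.01027483, 0.02851257]), 'grip_width': 0.08536509556590469}
0.0187
```

View pics/scene0.png

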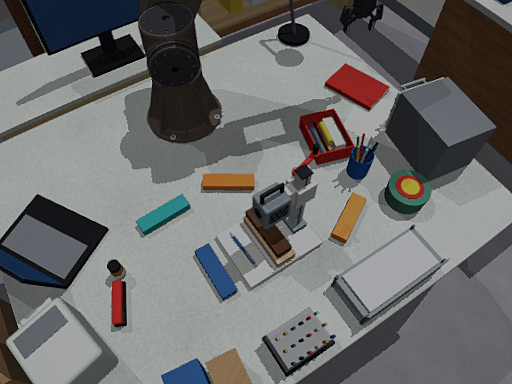

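View pics/top0.png

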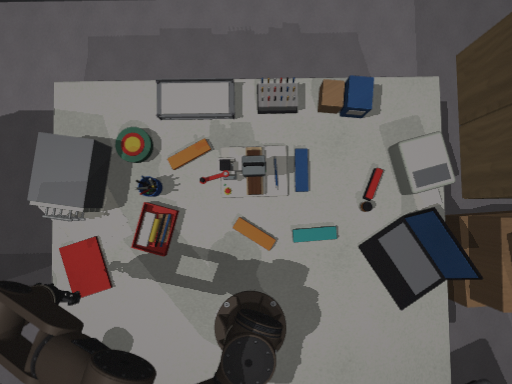

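The scene view shows the machine at about (275,225), its red lever at (303,162) and its handle at (270,195). In the top view the machine is at about (255,170), the lever peg near (204,180) and the handle near (254,160). I'll zoom in on both.

```bash
cat > h.py <<'E'
import numpy as np,cv2
from workcell import state,get_image,camera_params
def ray(n,uv,st=None):
    p=camera_params(n);f=192/np.tan(np.radians(p["fov_y"]/2))
    K=np.array([[f,0,p["cx"]],[0,f,p["cy"]],[0,0,1]])
    u=cv2.undistortPoints(np.array([[uv]],float),K,p["dist_coeffs"])[0,0]
    if n=="wrist":
        R=st["tool_rot"]@p["mount"][:3,:3];o=st["ee_pos"]+st["tool_rot"]@p["mount"][:3,3]
    else:R,o=p["rotation"],np.array(p["origin"])
    d=R@[u[0],u[1],1];return o,d/np.linalg.norm(d)
def plane(n,uv,z,st=None):
    o,d=ray(n,uv,st);return o+d*(z-o[2])/d[2]
def tri(a,b):
    (o1,d1),(o2,d2)=a,b
    s=np.linalg.lstsq(np.c_[d1,-d2],o2-o1,rcond=None)[0]
    p,q=o1+s[0]*d1,o2+s[1]*d2;return (p+q)/2,np.linalg.norm(p-q)
def proj(n,P,st=None):
    p=camera_params(n);f=192/np.tan(np.radians(p["fov_y"]/2))
    K=np.array([[f,0,p["cx"]],[0,f,p["cy"]],[0,0,1]])
    if n=="wrist":
        R=st["tool_rot"]@p["mount"][:3,:3];o=st["ee_pos"]+st["tool_rot"]@p["mount"][:3,3]
    else:R,o=p["rotation"],np.array(p["origin"])
    return cv2.projectPoints(np.atleast_2d(R.T@(np.array(P)-o)),np.zeros(3),np.zeros(3),K,p["dist_coeffs"])[0].ravel()
E
python3 - <<'E'
import cv2,numpy as np
a=cv2.imread("pics/scene0.png")[145:285,190:330]
b=cv2.imread("pics/top0.png")[135:205,190:320]
cv2.imwrite("pics/c1.png",cv2.resize(a,None,fx=4.2,fy=4.2,interpolation=cv2.INTER_CUBIC))
cv2.imwrite("pics/c2.png",cv2.resize(b,None,fx=6,fy=6,interpolation=cv2.INTER_CUBIC))
E
```

```text
(no output)
```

View pics/c1.png

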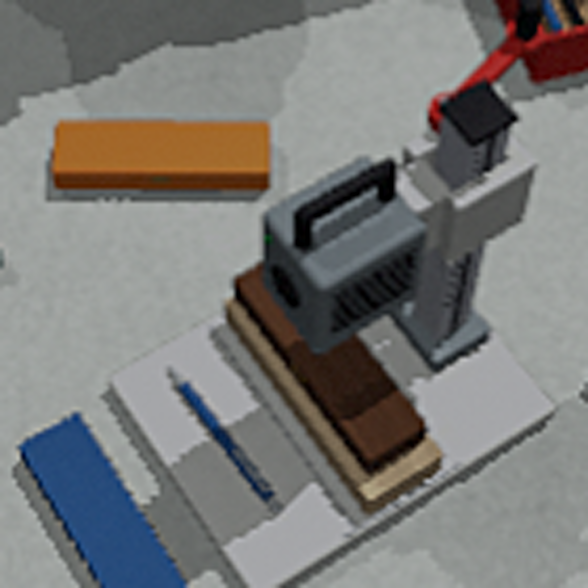

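View pics/c2.png

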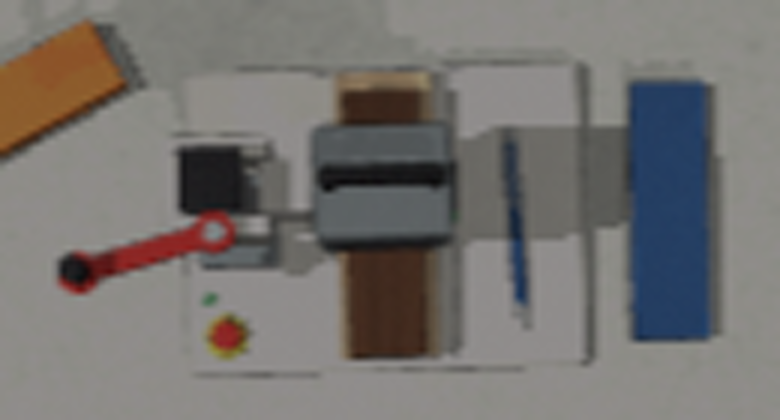

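```bash
python3 - <<'E'
from h import *
S=lambda x,y:("scene",((x+.5)/4.2-.5+190,(y+.5)/4.2-.5+145))
T=lambda x,y:("top",((x+.5)/6-.5+190,(y+.5)/6-.5+135))
np.set_printoptions(precision=4,suppress=True)
print("handle",tri(ray(*S(345,197)),ray(*T(383,175))))
print("col",tri(ray(*S(478,113)),ray(*T(211,179))),plane(*S(478,113),.3),plane(*T(211,179),.3))
print("pivot",tri(ray(*S(438,105)),ray(*T(214,232))))
print("peg",tri(ray(*S(520,28)),ray(*T(75,269))))
for c in[(185,75),(582,65),(590,362),(193,375)]:print("base",plane(*T(*c),.022))
for c in[(552,408),(112,388)]:print("baseS",plane(*S(*c),.022))
for z in(.068,.074,.08):
  print("lid",[plane(*T(*c),z)[:2] for c in[(338,90),(426,90),(346,356),(430,356)]],[plane(*S(*c),z)[:2] for c in [(370,467),(427,425),(236,275)]])
E
```

```text
handle (array([ 0.6056, -0.0227,  0.2831]), np.float64(0.0003296472783826216))
col (array([0.6039, 0.0729, 0.2938]), np.float64(0.0007406318847915516)) [0.6073 0.07   0.3   ] [0.603  0.0721 0.3   ]
pivot (array([0.5748, 0.0707, 0.269 ]), np.float64(0.005387870073652706))
peg (array([0.5549, 0.1488, 0.2707]), np.float64(0.005387020447687117))
base [0.7007 0.1083 0.022 ]
base [ 0.7036 -0.1528  0.022 ]
base [ 0.5082 -0.1544  0.022 ]
base [0.5035 0.1049 0.022 ]
baseS [0.7028 0.1034 0.022 ]
baseS [ 0.5204 -0.155   0.022 ]
lid [array([0.6831, 0.0068]), array([ 0.6823, -0.0495]), array([0.5128, 0.0039]), array([ 0.512 , -0.0495])] [array([ 0.6852, -0.0453]), array([0.6805, 0.0049]), array([ 0.5111, -0.0432])]
lid [array([0.6823, 0.0067]), array([ 0.6815, -0.0494]), array([0.5126, 0.0038]), array([ 0.5118, -0.0494])] [array([ 0.6871, -0.047 ]), array([0.6824, 0.0029]), array([ 0.5141, -0.0449])]
lid [array([0.6814, 0.0065]), array([ 0.6806, -0.0494]), array([0.5124, 0.0037]), array([ 0.5116, -0.0494])] [array([ 0.6891, -0.0487]), array([0.6844, 0.0009]), array([ 0.517 , -0.0466])]
```

```bash
python3 - <<'E'
from h import *
S=lambda x,y:("scene",((x+.5)/4.2-.5+190,(y+.5)/4.2-.5+145))
T=lambda x,y:("top",((x+.5)/6-.5+190,(y+.5)/6-.5+135))
np.set_printoptions(precision=4,suppress=True)
pv=plane(*T(214,232),.26);pg=plane(*T(75,269),.294)
print(pv,pg,np.linalg.norm((pg-pv)[:2]),np.degrees(np.arctan2(*(pg-pv)[1::-1])))
print((proj("scene",pg)-[190,145])*4.2,(proj("scene",pv)-[190,145])*4.2)
print((pg-state()["ee_pos"])/.025)
E
```

```text
[0.5771 0.0736 0.26  ] [0.5548 0.1482 0.294 ] 0.07783535434209857 106.60074245235042
[526.6274   3.7147] [445.3716 112.0778]
[ 14.4215 -18.8684   2.5307]
```

>>> apply_moves:
  targets:
    - {"travel": [0,0,1],"angular": [0,0,0]}
    - {"travel": [0,0,1],"angular": [0,0,-1]}
    - {"travel": [0,0,1],"angular": [0,0,-1]}
    - {"travel": [0,0,1],"angular": [0,0,-1]}
    - {"travel": [0,0,1],"angular": [0,0,-1]}
    - {"travel": [0,0,0.5],"angular": [0,0,-1]}
  hand: 0.4

```text
t: 0.6
ee_pos: [0.1927, 0.6156, 0.367]
tool_rot: [[-0.728, 0.685, -0.01], [0.685, 0.728, -0.011], [0.0, -0.015, -1.0]]
force: [0.5, -0.9, -0.2]
grip_width: 0.0341
```

>>> apply_moves:
  targets:
    - {"travel": [0.72,-0.93,0],"angular": [0,0,-0.3]}
    - {"travel": [0.72,-0.93,0],"angular": [0,0,-0.3]}
    - {"travel": [0.72,-0.93,0],"angular": [0,0,-0.3]}
    - {"travel": [0.72,-0.93,0],"angular": [0,0,-0.3]}
    - {"travel": [0.72,-0.93,0],"angular": [0,0,-0.3]}
    - {"travel": [0.72,-0.93,0],"angular": [0,0,-0.3]}
    - {"travel": [0.72,-0.93,0],"angular": [0,0,-0.3]}
    - {"travel": [0.72,-0.93,0],"angular": [0,0,-0.3]}
    - {"travel": [0.72,-0.93,0],"angular": [0,0,-0.3]}
    - {"travel": [0.72,-0.93,0],"angular": [0,0,-0.3]}
    - {"travel": [0.72,-0.93,0],"angular": [0,0,-0.3]}
    - {"travel": [0.72,-0.93,0],"angular": [0,0,-0.3]}
    - {"travel": [0.72,-0.93,0],"angular": [0,0,-0.3]}
    - {"travel": [0.72,-0.93,0],"angular": [0,0,-0.3]}
    - {"travel": [0.72,-0.93,0],"angular": [0,0,-0.3]}
    - {"travel": [0.72,-0.93,0],"angular": [0,0,-0.3]}
    - {"travel": [0.72,-0.93,0],"angular": [0,0,-0.3]}
    - {"travel": [0.72,-0.93,0],"angular": [0,0,-0.3]}
    - {"travel": [0.72,-0.93,0],"angular": [0,0,-0.3]}
    - {"travel": [0,0,0],"angular": [0,0,-0.3]}

```text
t: 2.27
ee_pos: [0.5434, 0.1508, 0.3663]
tool_rot: [[-0.262, 0.965, -0.016], [0.965, 0.262, -0.003], [0.001, -0.017, -1.0]]
force: [-0.9, -0.6, -0.9]
grip_width: 0.0344
```

```bash
python3 - <<'E'
from h import *
np.set_printoptions(precision=4,suppress=True)
st=state();im=get_image("wrist");np.savez("w1.npz",p=st["ee_pos"],R=st["tool_rot"])
cv2.imwrite("pics/w1.png",im)
for n,P in dict(peg=[.5548,.1482,.294],pivot=[.5771,.0736,.26],tcp=st["ee_pos"],col=[.603,.072,.3],handle=[.6056,-.0227,.283]).items():print(n,proj("wrist",P,st))
E
```

```text
peg [276.0418 208.5002]
pivot [275.6194 280.825 ]
tcp [259.9604 246.3488]
col [309.9097 319.7855]
handle [277.4439 396.6683]
```

View pics/w1.png

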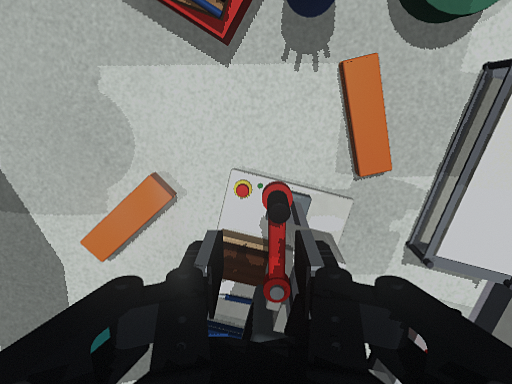

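```bash
python3 - <<'E'
from h import *
np.set_printoptions(precision=4,suppress=True)
d=np.load("w1.npz");st=dict(ee_pos=d["p"],tool_rot=d["R"])
im=cv2.imread("pics/w1.png");hsv=cv2.cvtColor(im,cv2.COLOR_BGR2HSV)
T=lambda x,y:("top",((x+.5)/6-.5+190,(y+.5)/6-.5+135))
for dz in(-.01,-.005,0,.005,.01):
  pg=plane("wrist",(278.5,212),.294+dz,st);pv=plane("wrist",(277,291),.26+dz,st)
  print(dz,pg,pv,np.linalg.norm((pg-pv)[:2]))
print(tri(ray("wrist",(278.5,212),st),ray(*T(75,269))),tri(ray("wrist",(277,291),st),ray(*T(214,232))))
E
```

```text
-0.01 [0.5586 0.1429 0.284 ] [0.5832 0.0582 0.25  ] 0.08819819739137291
-0.005 [0.5579 0.1445 0.289 ] [0.5821 0.0612 0.255 ] 0.08673143038960394
0 [0.5572 0.1462 0.294 ] [0.581  0.0643 0.26  ] 0.08526467225177309
0.005 [0.5565 0.1478 0.299 ] [0.5799 0.0674 0.265 ] 0.08379792344333042
0.01 [0.5558 0.1495 0.304 ] [0.5789 0.0704 0.27  ] 0.0823311844628916
(array([0.5555, 0.1477, 0.2991]), np.float64(0.0020303801278812065)) (array([0.5769, 0.0728, 0.2741]), np.float64(0.002126060253696982))
```

>>> apply_moves:
  targets:
    - {"travel": [0.5,-0.11,0],"angular": [0,-0.18,0]}
    - {"travel": [0,0,-0.4],"angular": [0,0,0]}
    - {"travel": [0,0,-0.6],"angular": [0,0,0]}
    - {"travel": [0,0,-0.6],"angular": [0,0,0]}
    - {"travel": [0,0,-0.6],"angular": [0,0,0]}

```text
t: 2.73
ee_pos: [0.5554, 0.1516, 0.3099]
tool_rot: [[-0.263, 0.965, 0.003], [0.965, 0.263, -0.0], [-0.001, 0.003, -1.0]]
force: [0.1, 1.0, 0.2]
grip_width: 0.034
```

>>> apply_moves:
  targets:
    - {"travel": [0,-0.12,-0.4],"angular": [0,0,0]}
    - {"travel": [0,0,-0.4],"angular": [0,0,0]}
    - {"travel": [0,0,-0.4],"angular": [0,0,0]}
    - {"travel": [0,0,-0.2],"angular": [0,0,0]}

```text
t: 3.07
ee_pos: [0.5518, 0.1515, 0.2684]
tool_rot: [[-0.269, 0.963, -0.001], [0.963, 0.269, -0.001], [-0.001, -0.001, -1.0]]
force: [-0.6, 0.0, 0.3]
grip_width: 0.0342
```

>>> apply_moves:
  targets:
    - {"travel": [0,-0.1,0.2],"angular": [0,0,0]}
    - {"travel": [-0.26,-0.09,0],"angular": [0,0,1]}
    - {"travel": [-0.25,-0.12,0],"angular": [0,0,1]}
    - {"travel": [-0.24,-0.14,0],"angular": [0,0,1]}
    - {"travel": [-0.23,-0.16,0],"angular": [0,0,1]}

```text
t: 3.48
ee_pos: [0.5277, 0.1375, 0.2739]
tool_rot: [[-0.593, 0.805, 0.001], [0.805, 0.593, -0.001], [-0.001, -0.0, -1.0]]
force: [0.7, 0.3, -0.6]
grip_width: 0.0341
```

```bash
python3 - <<'E'
from h import *
a=cv2.resize(get_image("scene")[120:220,240:350],None,fx=4,fy=4,interpolation=cv2.INTER_CUBIC)
b=cv2.resize(get_image("wrist")[100:350,130:410],None,fx=1.3,fy=1.6)
cv2.imwrite("pics/c3.png",np.hstack([a,b[:400,:360]])); print(state()["force"])
E
```

```text
[0.19270567 0.15450394 0.56012314]
```

View pics/c3.png

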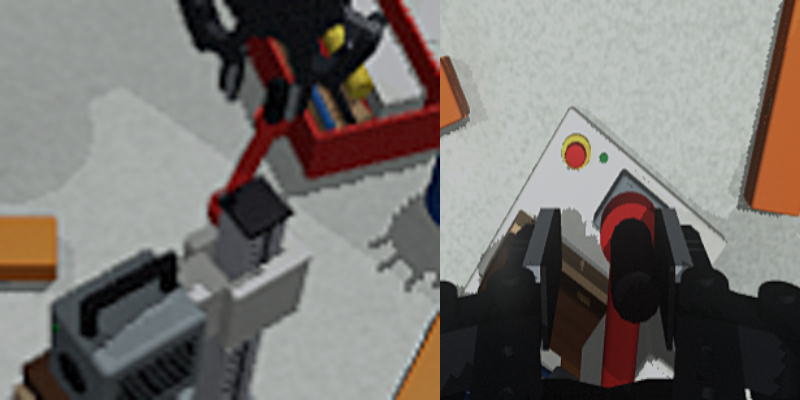

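The peg is between the fingers and close to the pushing one, so I'll continue the arc.

>>> apply_moves:
  targets:
    - {"travel": [-0.22,-0.18,0],"angular": [0,0,1]}
    - {"travel": [-0.2,-0.2,0],"angular": [0,0,1]}
    - {"travel": [-0.18,-0.21,0],"angular": [0,0,1]}
    - {"travel": [-0.16,-0.23,0],"angular": [0,0,1]}

```text
t: 3.92
ee_pos: [0.5107, 0.1179, 0.2765]
tool_rot: [[-0.829, 0.559, 0.005], [0.559, 0.829, 0.001], [-0.004, 0.004, -1.0]]
force: [-0.2, 2.0, -0.8]
grip_width: 0.034
```

>>> apply_moves:
  targets:
    - {"travel": [-0.14,-0.24,0],"angular": [0,0,1]}
    - {"travel": [-0.12,-0.25,0],"angular": [0,0,1]}
    - {"travel": [-0.1,-0.26,0],"angular": [0,0,1]}
    - {"travel": [-0.07,-0.27,0],"angular": [0,0,1]}
    - {"travel": [-0.05,-0.27,0],"angular": [0,0,1]}
    - {"travel": [-0.03,-0.28,0],"angular": [0,0,1]}

```text
t: 4.42
ee_pos: [0.5, 0.0791, 0.2799]
tool_rot: [[-0.998, 0.065, 0.008], [0.065, 0.998, 0.007], [-0.007, 0.007, -1.0]]
force: [0.4, 0.9, -1.3]
grip_width: 0.034
```

>>> apply_moves:
  targets:
    - {"travel": [0,-0.2,0],"angular": [0,0,0]}
    - {"travel": [0,0.2,0],"angular": [0,0,0]}

```text
t: 4.58
ee_pos: [0.5009, 0.078, 0.2809]
tool_rot: [[-0.998, 0.07, 0.009], [0.07, 0.998, 0.007], [-0.009, 0.007, -1.0]]
force: [0.1, 1.0, 0.2]
grip_width: 0.0342
```

```bash
python3 - <<'E'
from h import *
st=state();print(st["force"],st["ee_pos"])
np.savez("w2.npz",p=st["ee_pos"],R=st["tool_rot"])
w=get_image("wrist");cv2.imwrite("pics/w2.png",w)
b=cv2.resize(w[100:350,130:410],None,fx=2,fy=2)
cv2.imwrite("pics/c4.png",b)
E
```

```text
[0.13483637 1.00285527 0.23195484] [0.50088402 0.07797864 0.28090476]
```

View pics/c4.png

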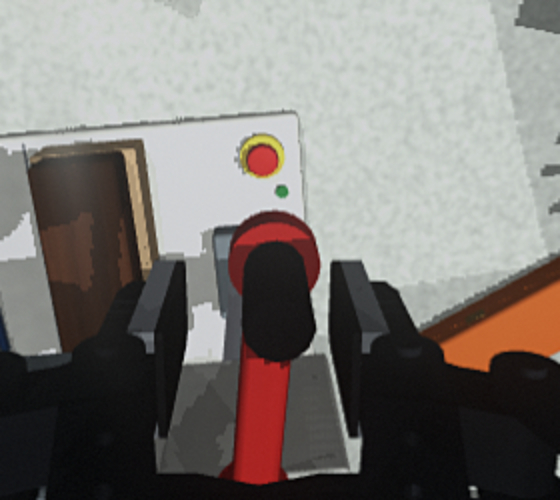

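>>> apply_moves:
  targets:
    - {"travel": [0,0,0.6],"angular": [0,0,0]}
    - {"travel": [0,0,0.8],"angular": [0,0,0]}
    - {"travel": [0,0,0.8],"angular": [0,0,0]}
    - {"travel": [0,0,0.4],"angular": [0,0,0]}
    - {"travel": [0.7,-0.67,0],"angular": [0,0,0]}
    - {"travel": [0.7,-0.67,0],"angular": [0,0,0]}
    - {"travel": [0.7,-0.67,0],"angular": [0,0,0]}
    - {"travel": [0.7,-0.67,0],"angular": [0,0,0]}
    - {"travel": [0.7,-0.67,0],"angular": [0,0,0]}
    - {"travel": [0.7,-0.67,0],"angular": [0,0,0]}
    - {"travel": [0,0,0],"angular": [0,0,0]}
  hand: 0.4

```text
t: 5.55
ee_pos: [0.6125, -0.0174, 0.3521]
tool_rot: [[-0.994, 0.112, 0.015], [0.112, 0.994, 0.009], [-0.014, 0.01, -1.0]]
force: [-1.6, 0.1, -0.6]
grip_width: 0.0343
```

>>> apply_moves:
  targets:
    - {"travel": [0,0,0],"angular": [0.08,0.1,0]}
    - {"travel": [0,0,0],"angular": [0,0,0]}
    - {"travel": [0,0,0],"angular": [0,0,0]}
    - {"travel": [0,0,0],"angular": [0,0,0]}
  hand: 0

```text
t: 5.88
ee_pos: [0.6125, -0.0154, 0.3516]
tool_rot: [[-0.993, 0.12, 0.004], [0.12, 0.993, 0.017], [-0.002, 0.017, -1.0]]
force: [-0.3, 0.5, -0.3]
grip_width: -0.0
```

>>> apply_moves:
  targets:
    - {"travel": [-0.28,-0.3,0],"angular": [-0.2,0.05,0]}
    - {"travel": [0,0,-0.5],"angular": [0,0,0]}
    - {"travel": [0,0,-0.5],"angular": [0,0,0]}
    - {"travel": [0,0,-0.3],"angular": [0,0,0]}
    - {"travel": [0,0,0],"angular": [0,0,0]}

```text
t: 6.3
ee_pos: [0.6022, -0.0222, 0.3198]
tool_rot: [[-0.993, 0.119, 0.0], [0.119, 0.993, -0.005], [-0.001, -0.005, -1.0]]
force: [0.5, 0.1, -0.4]
grip_width: 0.0
```

>>> apply_moves:
  targets:
    - {"travel": [0.13,0,-0.12],"angular": [0,0,0]}
    - {"travel": [0,0,-0.12],"angular": [0,0,0]}
    - {"travel": [0,0,-0.12],"angular": [0,0,0]}
    - {"travel": [0,0,-0.12],"angular": [0,0,0]}
    - {"travel": [0,0,-0.12],"angular": [0,0,0]}
    - {"travel": [0,0,-0.12],"angular": [0,0,0]}
    - {"travel": [0,0,-0.12],"angular": [0,0,0]}
    - {"travel": [0,0,-0.12],"angular": [0,0,0]}

```text
t: 6.97
ee_pos: [0.6061, -0.0222, 0.2962]
tool_rot: [[-0.993, 0.119, 0.003], [0.119, 0.993, -0.006], [-0.004, -0.006, -1.0]]
force: [-1.1, 0.2, 6.2]
grip_width: -0.0002
```

>>> apply_moves:
  targets:
    - {"travel": [0,0,-0.12],"angular": [0,0,0]}
    - {"travel": [0,0,-0.12],"angular": [0,0,0]}
    - {"travel": [0,0,-0.12],"angular": [0,0,0]}
    - {"travel": [0,0,-0.12],"angular": [0,0,0]}

```text
t: 7.3
ee_pos: [0.6061, -0.0222, 0.2836]
tool_rot: [[-0.993, 0.119, 0.004], [0.119, 0.993, -0.006], [-0.004, -0.006, -1.0]]
force: [-1.4, 0.9, 5.5]
grip_width: 0.0003
```

>>> apply_moves:
  targets:
    - {"travel": [0,0,-0.12],"angular": [0,0,0]}
    - {"travel": [0,0,-0.12],"angular": [0,0,0]}
    - {"travel": [0,0,-0.12],"angular": [0,0,0]}
    - {"travel": [0,0,-0.12],"angular": [0,0,0]}
    - {"travel": [0,0,-0.12],"angular": [0,0,0]}
    - {"travel": [0,0,-0.12],"angular": [0,0,0]}
    - {"travel": [0,0,-0.12],"angular": [0,0,0]}

```text
t: 7.88
ee_pos: [0.6062, -0.0223, 0.2606]
tool_rot: [[-0.993, 0.119, 0.004], [0.119, 0.993, -0.007], [-0.005, -0.006, -1.0]]
force: [-0.3, -0.8, 5.1]
grip_width: -0.0003
```

>>> apply_moves:
  targets:
    - {"travel": [0,0,-0.12],"angular": [0,0,0]}
    - {"travel": [0,0,-0.12],"angular": [0,0,0]}
    - {"travel": [0,0,-0.12],"angular": [0,0,0]}

```text
t: 8.13
ee_pos: [0.6061, -0.0222, 0.2505]
tool_rot: [[-0.993, 0.119, 0.004], [0.119, 0.993, -0.006], [-0.004, -0.006, -1.0]]
force: [-1.3, -0.5, 4.1]
grip_width: -0.0003
```

>>> apply_moves:
  targets:
    - {"travel": [0,0,-0.02],"angular": [0,0,0]}
    - {"travel": [0,0,-0.02],"angular": [0,0,0]}
    - {"travel": [0,0,-0.02],"angular": [0,0,0]}
    - {"travel": [0,0,-0.02],"angular": [0,0,0]}

```text
t: 8.47
ee_pos: [0.6061, -0.0222, 0.2476]
tool_rot: [[-0.993, 0.119, 0.003], [0.119, 0.993, -0.006], [-0.004, -0.006, -1.0]]
force: [-2.0, 0.7, 4.2]
grip_width: 0.0004
```

>>> apply_moves:
  targets:
    - {"travel": [0,0,-0.03],"angular": [0,0,0]}
    - {"travel": [0,0,-0.03],"angular": [0,0,0]}
    - {"travel": [0,0,-0.03],"angular": [0,0,0]}
    - {"travel": [0,0,-0.03],"angular": [0,0,0]}
    - {"travel": [0,0,-0.03],"angular": [0,0,0]}
    - {"travel": [0,0,-0.03],"angular": [0,0,0]}

```text
t: 8.97
ee_pos: [0.6061, -0.0223, 0.2431]
tool_rot: [[-0.993, 0.119, 0.004], [0.119, 0.993, -0.006], [-0.004, -0.006, -1.0]]
force: [-1.1, -0.6, 3.3]
grip_width: -0.0002
```

>>> apply_moves:
  targets:
    - {"travel": [0,0,-0.02],"angular": [0,0,0]}
    - {"travel": [0,0,-0.02],"angular": [0,0,0]}
    - {"travel": [0,0,-0.02],"angular": [0,0,0]}
    - {"travel": [0,0,-0.02],"angular": [0,0,0]}
    - {"travel": [0,0,-0.02],"angular": [0,0,0]}

```text
t: 9.38
ee_pos: [0.6061, -0.0222, 0.2402]
tool_rot: [[-0.993, 0.119, 0.004], [0.119, 0.993, -0.007], [-0.004, -0.006, -1.0]]
force: [-2.1, 0.4, 3.9]
grip_width: -0.0003
```

>>> apply_moves:
  targets:
    - {"travel": [0,0,-0.02],"angular": [0,0,0]}
    - {"travel": [0,0,-0.02],"angular": [0,0,0]}
    - {"travel": [0,0,-0.02],"angular": [0,0,0]}
    - {"travel": [0,0,-0.02],"angular": [0,0,0]}
    - {"travel": [0,0,-0.02],"angular": [0,0,0]}

```text
t: 9.8
ee_pos: [0.6061, -0.0222, 0.2375]
tool_rot: [[-0.993, 0.119, 0.004], [0.119, 0.993, -0.006], [-0.004, -0.006, -1.0]]
force: [-2.1, 1.0, 3.6]
grip_width: 0.0002
```

>>> apply_moves:
  targets:
    - {"travel": [0,0,-0.02],"angular": [0,0,0]}
    - {"travel": [0,0,-0.02],"angular": [0,0,0]}
    - {"travel": [0,0,-0.02],"angular": [0,0,0]}
    - {"travel": [0,0,-0.02],"angular": [0,0,0]}
    - {"travel": [0,0,-0.02],"angular": [0,0,0]}

```text
t: 10.22
ee_pos: [0.6061, -0.0222, 0.2347]
tool_rot: [[-0.993, 0.119, 0.004], [0.119, 0.993, -0.006], [-0.004, -0.006, -1.0]]
force: [-1.7, 0.6, 3.6]
grip_width: -0.0001
```

>>> apply_moves:
  targets:
    - {"travel": [0,0,-0.02],"angular": [0,0,0]}
    - {"travel": [0,0,-0.02],"angular": [0,0,0]}
    - {"travel": [0,0,-0.02],"angular": [0,0,0]}
    - {"travel": [0,0,-0.02],"angular": [0,0,0]}
    - {"travel": [0,0,-0.02],"angular": [0,0,0]}

```text
t: 10.63
ee_pos: [0.6061, -0.0222, 0.2319]
tool_rot: [[-0.993, 0.119, 0.004], [0.119, 0.993, -0.006], [-0.004, -0.006, -1.0]]
force: [-1.7, -0.1, 3.6]
grip_width: -0.0002
```

>>> apply_moves:
  targets:
    - {"travel": [0,0,-0.02],"angular": [0,0,0]}
    - {"travel": [0,0,-0.02],"angular": [0,0,0]}
    - {"travel": [0,0,-0.02],"angular": [0,0,0]}
    - {"travel": [0,0,-0.02],"angular": [0,0,0]}

```text
t: 10.97
ee_pos: [0.6061, -0.0222, 0.2297]
tool_rot: [[-0.993, 0.119, 0.004], [0.119, 0.993, -0.006], [-0.004, -0.006, -1.0]]
force: [-1.5, -0.4, 3.6]
grip_width: -0.0002
```

>>> apply_moves:
  targets:
    - {"travel": [0,0,-0.02],"angular": [0,0,0]}
    - {"travel": [0,0,-0.02],"angular": [0,0,0]}
    - {"travel": [0,0,-0.02],"angular": [0,0,0]}
    - {"travel": [0,0,-0.02],"angular": [0,0,0]}

```text
t: 11.3
ee_pos: [0.6061, -0.0222, 0.2275]
tool_rot: [[-0.993, 0.119, 0.004], [0.119, 0.993, -0.006], [-0.004, -0.006, -1.0]]
force: [-1.4, 0.6, 4.3]
grip_width: -0.0004
```

>>> apply_moves:
  targets:
    - {"travel": [0,0,-0.02],"angular": [0,0,0]}
    - {"travel": [0,0,-0.02],"angular": [0,0,0]}
    - {"travel": [0,0,-0.02],"angular": [0,0,0]}

```text
t: 11.55
ee_pos: [0.6062, -0.0222, 0.227]
tool_rot: [[-0.993, 0.119, 0.004], [0.119, 0.993, -0.007], [-0.005, -0.006, -1.0]]
force: [-4.6, -0.3, 13.6]
grip_width: 0.0002
```

>>> apply_moves:
  targets:
    - {"travel": [0,0,0.01],"angular": [0,0,0]}

```text
t: 11.63
ee_pos: [0.6062, -0.0223, 0.2274]
tool_rot: [[-0.993, 0.119, 0.004], [0.119, 0.993, -0.007], [-0.005, -0.006, -1.0]]
force: [-0.2, 1.2, 0.1]
grip_width: 0.0
```

```bash
python3 - <<'E'
from h import *
d=np.load("w2.npz");st=dict(ee_pos=d["p"],tool_rot=d["R"])
print(plane("wrist",(272.5,265),.30,st), plane("wrist",(269,232),.266,st))
E
```

```text
[0.49987713 0.08356412 0.3       ] [0.49954761 0.08337632 0.266     ]
```

>>> apply_moves:
  targets:
    - {"travel": [0,0,0.3],"angular": [0,0,0]}
    - {"travel": [0,0,0.8],"angular": [-0.07,0.05,0]}
    - {"travel": [0,0,0.9],"angular": [0,0,0]}
    - {"travel": [0,0,0.9],"angular": [0,0,0]}
    - {"travel": [0,0,0.9],"angular": [0,0,0]}
    - {"travel": [0,0,0.6],"angular": [0,0,0]}
    - {"travel": [0,0,0],"angular": [0,0,0]}
  hand: 0

```text
t: 12.22
ee_pos: [0.6045, -0.0222, 0.3422]
tool_rot: [[-0.993, 0.119, -0.004], [0.119, 0.993, -0.013], [0.002, -0.013, -1.0]]
force: [0.3, -0.6, 0.9]
grip_width: -0.0
```

>>> apply_moves:
  targets:
    - {"travel": [-0.7,0.7,0],"angular": [0.15,-0.05,0]}
    - {"travel": [-0.7,0.7,0],"angular": [0,0,0]}
    - {"travel": [-0.7,0.7,0],"angular": [0,0,0]}
    - {"travel": [-0.7,0.7,0],"angular": [0,0,0]}
    - {"travel": [-0.7,0.7,0],"angular": [0,0,0]}
    - {"travel": [-0.6,0.65,0],"angular": [0,0,0]}
    - {"travel": [0,0,0],"angular": [0,0,0]}
    - {"travel": [0,0,0],"angular": [0,0,0]}
  hand: 0.4

```text
t: 12.88
ee_pos: [0.497, 0.0841, 0.3404]
tool_rot: [[-0.993, 0.121, 0.001], [0.121, 0.993, 0.0], [-0.001, 0.0, -1.0]]
force: [0.6, 0.2, -0.4]
grip_width: 0.0342
```

```bash
python3 - <<'E'
from h import *
st=state();w=get_image("wrist");np.savez("w3.npz",p=st["ee_pos"],R=st["tool_rot"])
for P in([.5,.0835,.231],[.578,.071,.197],st["ee_pos"]):print((proj("wrist",P,st)-[130,100])*2)
s=get_image("scene")[150:290,220:330]
b=cv2.resize(w[100:350,130:410],None,fx=2,fy=2);s=cv2.resize(s,(393,500),interpolation=cv2.INTER_CUBIC)
cv2.imwrite("pics/c5.png",np.hstack([b[:,160:],s]))
E
```

```text
[257.43978666 182.7121652 ]
[251.25260248 318.81410013]
[258.34909735 295.54129975]
```

View pics/c5.png

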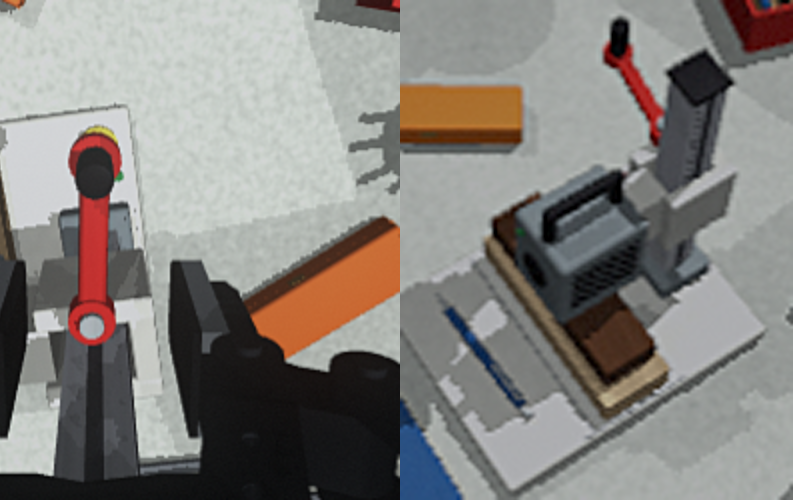

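The peg top at (257,182) matches the predicted (257,183), and the head is down with the lever open. I'll lower the open fork around the peg.

>>> apply_moves:
  targets:
    - {"travel": [0.12,0,-0.6],"angular": [0,0,0]}
    - {"travel": [0,0,-0.8],"angular": [0,0,0]}
    - {"travel": [0,0,-0.8],"angular": [0,0,0]}
    - {"travel": [0,0,-0.8],"angular": [0,0,0]}
    - {"travel": [0,0,-0.6],"angular": [0,0,0]}
    - {"travel": [0,0,-0.5],"angular": [0,0,0]}
    - {"travel": [0,0,-0.4],"angular": [0,0,0]}
    - {"travel": [0,0,0],"angular": [0,0,0]}

```text
t: 13.65
ee_pos: [0.5068, 0.0779, 0.2222]
tool_rot: [[-0.992, 0.128, 0.004], [0.128, 0.992, -0.001], [-0.004, -0.0, -1.0]]
force: [0.2, 0.5, 0.0]
grip_width: 0.034
```

>>> apply_moves:
  targets:
    - {"travel": [-0.26,0.24,0],"angular": [0,0,0]}
    - {"travel": [0,0,-0.3],"angular": [0,0,0]}
    - {"travel": [0,0,-0.15],"angular": [0,0,0]}
    - {"travel": [0,0,0],"angular": [0,0,0]}

```text
t: 13.98
ee_pos: [0.5013, 0.0833, 0.2106]
tool_rot: [[-0.991, 0.13, 0.004], [0.13, 0.991, -0.001], [-0.005, -0.0, -1.0]]
force: [0.7, 0.3, -0.0]
grip_width: 0.0344
```

>>> apply_moves:
  targets:
    - {"travel": [0.05,0.27,-0.02],"angular": [0,0,-1]}
    - {"travel": [0.07,0.27,-0.02],"angular": [0,0,-1]}
    - {"travel": [0.1,0.26,-0.02],"angular": [0,0,-1]}
    - {"travel": [0.12,0.25,-0.02],"angular": [0,0,-1]}
    - {"travel": [0.14,0.24,-0.02],"angular": [0,0,-1]}
    - {"travel": [0.16,0.23,-0.02],"angular": [0,0,-1]}

```text
t: 14.48
ee_pos: [0.5185, 0.1217, 0.2098]
tool_rot: [[-0.781, 0.624, 0.007], [0.624, 0.781, -0.004], [-0.008, 0.001, -1.0]]
force: [-0.6, -1.4, -0.2]
grip_width: 0.0339
```

>>> apply_moves:
  targets:
    - {"travel": [0.16,0.22,-0.02],"angular": [0,0,-1]}
    - {"travel": [0.18,0.21,-0.02],"angular": [0,0,-1]}
    - {"travel": [0.2,0.19,-0.02],"angular": [0,0,-1]}
    - {"travel": [0.22,0.17,-0.02],"angular": [0,0,-1]}

```text
t: 14.82
ee_pos: [0.5391, 0.1427, 0.2096]
tool_rot: [[-0.506, 0.862, 0.007], [0.862, 0.506, -0.007], [-0.009, 0.003, -1.0]]
force: [-0.6, -1.3, 0.0]
grip_width: 0.034
```

>>> apply_moves:
  targets:
    - {"travel": [0.25,0.12,-0.02],"angular": [0,0,-1]}
    - {"travel": [0.26,0.1,-0.02],"angular": [0,0,-1]}
    - {"travel": [0.26,0.08,-0.02],"angular": [0,0,-1]}

```text
t: 15.07
ee_pos: [0.5592, 0.1511, 0.2094]
tool_rot: [[-0.254, 0.967, 0.006], [0.967, 0.254, -0.009], [-0.01, 0.004, -1.0]]
force: [-1.2, -0.8, 0.2]
grip_width: 0.0343
```

>>> apply_moves:
  targets:
    - {"travel": [0.27,0.05,-0.02],"angular": [0,0,-1]}
    - {"travel": [0.28,0.02,-0.02],"angular": [0,0,-1]}
    - {"travel": [0.28,0,-0.02],"angular": [0,0,-0.5]}

```text
t: 15.32
ee_pos: [0.581, 0.1536, 0.2091]
tool_rot: [[-0.025, 1.0, 0.005], [1.0, 0.025, -0.01], [-0.01, 0.005, -1.0]]
force: [-1.3, -0.2, 0.8]
grip_width: 0.0342
```

```bash
python3 - <<'E'
from h import *
st=state();w=get_image("wrist");print(st["force"],st["ee_pos"])
s=get_image("scene")[150:290,220:330]
b=cv2.resize(w[100:350,130:410],None,fx=2,fy=2);s=cv2.resize(s,(393,500),interpolation=cv2.INTER_CUBIC)
cv2.imwrite("pics/c6.png",np.hstack([b[:,60:460],s]))
E
```

```text
[-1.2793391  -0.18887611  0.75441928] [0.58098261 0.15355664 0.20909372]
```

View pics/c6.png

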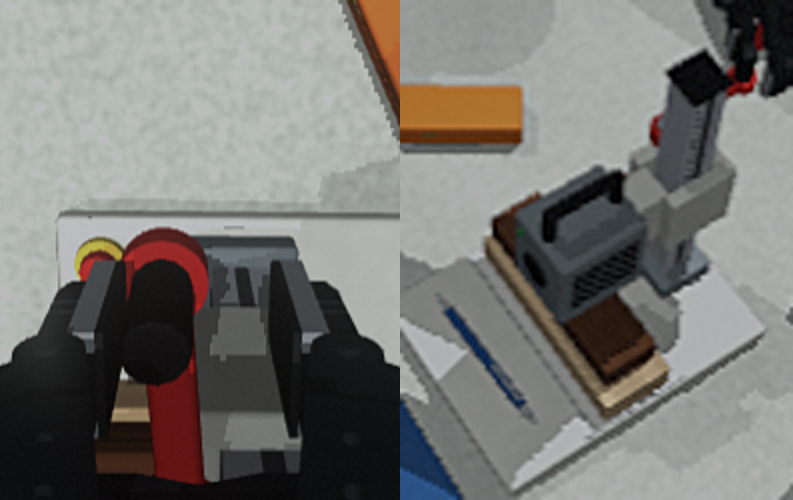

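>>> apply_moves:
  targets:
    - {"travel": [0.12,0,-0.02],"angular": [0,0,0]}
    - {"travel": [0.12,0,-0.02],"angular": [0,0,0]}

```text
t: 15.58
ee_pos: [0.5825, 0.1538, 0.2078]
tool_rot: [[-0.031, 1.0, -0.004], [0.999, 0.031, -0.01], [-0.009, -0.004, -1.0]]
force: [-24.9, 3.3, 19.2]
grip_width: 0.0336
```

>>> apply_moves:
  targets:
    - {"travel": [-0.1,0,0],"angular": [0,0,0]}
    - {"travel": [-0.2,0,0],"angular": [0,0,0]}
    - {"travel": [-0.1,0,0.1],"angular": [0,0,0]}
    - {"travel": [0,0,0.1],"angular": [0,0,0]}

```text
t: 15.92
ee_pos: [0.5706, 0.1538, 0.2133]
tool_rot: [[-0.037, 0.999, -0.005], [0.999, 0.037, -0.01], [-0.01, -0.005, -1.0]]
force: [-0.1, -0.3, -0.3]
grip_width: 0.034
```

>>> apply_moves:
  targets:
    - {"travel": [0,0,0.3],"angular": [0,0,0]}
    - {"travel": [0,0,0.6],"angular": [0,0,0]}
    - {"travel": [0,0,0.9],"angular": [0,0,0]}
    - {"travel": [0,0,0.9],"angular": [0,0,0]}
    - {"travel": [0,0,0.9],"angular": [0,0,0]}
    - {"travel": [0,0,0.9],"angular": [0,0,0]}
    - {"travel": [-0.6,0.8,0.3],"angular": [0,0,0]}
    - {"travel": [-0.6,0.8,0],"angular": [0,0,0]}
    - {"travel": [-0.6,0.8,0],"angular": [0,0,0]}
    - {"travel": [-0.6,0.8,0],"angular": [0,0,0]}
    - {"travel": [0,0,0],"angular": [0,0,0]}

```text
t: 16.83
ee_pos: [0.5118, 0.2352, 0.3496]
tool_rot: [[-0.036, 0.999, 0.008], [0.999, 0.036, -0.006], [-0.007, 0.008, -1.0]]
force: [0.8, 0.5, 0.7]
grip_width: 0.034
```

```bash
python3 - <<'E'
from h import *
print(state()["ee_pos"])
s=get_image("scene");cv2.imwrite("pics/s9.png",s)
t=get_image("top");cv2.imwrite("pics/t9.png",t)
a=cv2.resize(s[145:285,190:330],None,fx=2.9,fy=2.9,interpolation=cv2.INTER_CUBIC)
b=cv2.resize(t[135:205,190:290],None,fx=3.8,fy=3.8,interpolation=cv2.INTER_CUBIC)
c=np.zeros((406,790,3),np.uint8);c[:,:406]=a;c[:b.shape[0],408:408+b.shape[1]]=b[:,:382]
cv2.imwrite("pics/c7.png",c)
# box shift check: brown mask on lid far part, before/after
for n,r0 in(("top",(150,200,240,268)),("scene",(205,265,240,300))):
  for f in("0","9"):
    im=cv2.imread(f"pics/{n}0.png" if f=="0" else f"pics/{n[0]}9.png")
    h=cv2.cvtColor(im,cv2.COLOR_BGR2HSV);m=cv2.inRange(h,(3,90,25),(16,255,130))
    q=np.zeros_like(m);q[r0[0]:r0[1],r0[2]:r0[3]]=m[r0[0]:r0[1],r0[2]:r0[3]]
    y,x=np.nonzero(q);print(n,f,len(x),x.min(),x.max(),y.min(),y.max())
E
```

```text
[0.51175059 0.23521233 0.34956131]
top 0 315 247 261 150 194
top 9 326 247 261 150 194
scene 0 659 246 290 208 263
scene 9 406 244 290 205 264
```

View pics/c7.png

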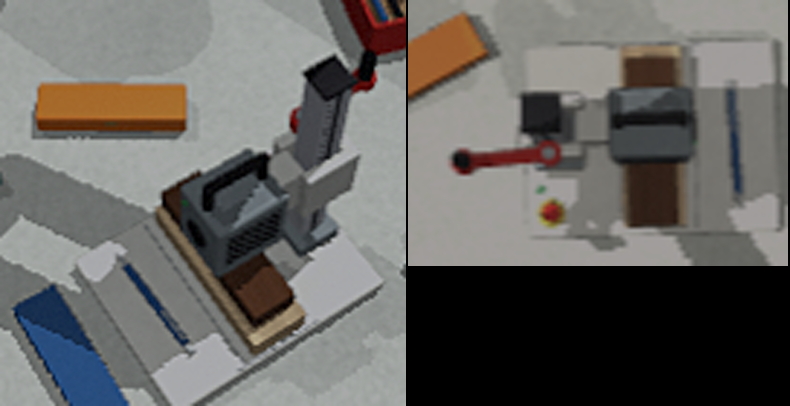

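```bash
python3 -c "
from workcell import finish_job;print(finish_job())"
```

```text
the job is handed in; nothing more can be done
None
```

I finished the job and handed it in at about 17 s of the 72 s allowed, but I couldn't confirm directly that the pin still touches the lid.

**What I did:**
- **Opening:** I swung the lever open to about 0.16 rad with the gripper as a loose fork around the peg.
- **Lowering:** I pushed the handle down about 69 mm. The push went from the steady 3.6 N of sliding to 13.6 N, which puts about 10 N on the lid. I then backed off.
- **Locking:** I swung the lever back until it hit its end stop, and moved the arm clear.

**Last checks:**
- **Lever:** in the final top and scene pictures it is locked, at about 1.5 rad.
- **Pen box:** its outline in the top view is the same as at the start, to the pixel. In the scene view the outline differs by up to 3 pixels, because the lowered head hides part of the box.
- **Other things:** the machine pictures show nothing else disturbed. I did not re-measure the bystanders farther away.
- **Arm:** nothing is held, and the tool force is under 1 N.

**Not confirmed or off plan:**
- **Pin contact after locking:** I assume the pin still touches because the stiff slide holds the head where it was pressed. The pictures are too coarse to show it.
- **End-stop force:** when the lever hit its stop, the tool briefly read 25 N sideways and 19 N vertically. That was higher than I intended, and I eased off at once.
- **Swing force:** the tool read only 1 to 2 N during the swings, less than the 5 to 10 N you described for the jamming cam.

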